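Press home and mark the seal plug of a bar weight

TASK

Take the spring-loaded seal punch out of its wooden stand and press the proud soft-metal plug on top of the grey bar weight fully home with it: squarely and in the middle of the plug, building up gently to a steady 15 N or so (never over 20 N) and keeping that for a full second so that the mark comes out even. Then lift the punch straight off without sliding it on the plug, stand it back in its hole with the flange down on the wood, let go of it and draw clear, leaving the loose weights and the beaker where they are.

Things in the scene. Friction and masses are not known exactly. Their poses are not given: they have to be found in the camera images.
- bar_weight: Grey cast-iron bar weight, 150 x 75 x 84 mm, heavy and immovable; origin at the centre of its underside, x along its 150 mm length, z up. Two uprights (42 x 75 mm, tops at z 82 mm) stand at its ends, a bright grip tube runs between them; the upright at its -x end carries a round boss (37 mm across, top at z 84 mm) with the plug.
- seal_bore (a point): Middle of the plug's bore in the top of the boss (54 mm from the weight's origin towards its -x end, 84 mm up); fixed on the weight, axes as the weight's.
- seal_face (a point): Middle of the upper face of the plug: round, soft metal, light grey, 24 mm across, set in by hand. z is the normal of the face. The face stands about 5 mm above the boss at the start, crooked by up to 0.06 rad about each axis, and 1 mm above the boss when the plug is home. A square press of 12 N or more levels the plug; a crooked one leaves it crooked.
- seal (a joint): How far the plug is pressed in, m: 0 to 0.0007 at the start, 0.004 at its stop (fully home). It slides in its bore with about 6 N of friction, stays where it is left and stops hard when home.
- seal_punch: Spring-loaded seal punch, 0.25 to 0.35 kg with all its parts, upright in the stand; origin on its axis at the underside of its flange, z up along the axis. Flange 31 mm across, z 0 to 5 mm; above it a blue square handle, 18 x 18 mm (faces along the punch's x and y), z 5 to 55 mm, the place to grip; on top a black round cap 17 mm across, up to z 73 mm. Below the flange a sleeve, 18 mm across.
- sleeve_mouth (a point): On the punch's axis at the lower end of its sleeve, 30 mm below the punch's origin; axes as the punch's. Out of it stands the brass die, flat square face 13 x 13 mm, square to the axis. Dies differ in length: this one stands out 10 to 26 mm below the sleeve (not reported). The die is sprung: it gives way at 3 N, then by 1 mm for every further 5 N, at most 8 mm (then it is solid).
- punch_stand: Light wooden stand, fixed to the bench, block 62 x 104 x 68 mm on a foot of 74 x 116 x 10 mm; origin at the centre of its underside, y along its 104 mm. Two spare brass dies stick up 5 mm from its top, 44 and 61 mm from the hole towards -y.
- stand_hole (a point): Middle of the mouth of the punch's hole in the top of the stand, 68 mm above the bench; the hole is 22 mm across and 60 mm deep, straight down, its edge chamfered 2.5 mm. The punch hangs in it by its flange, its origin then lying at this point.
- weight_500g: Bystander, loose: grey metal weight with a knob, 38 mm across, 58 mm high, origin at the centre of its underside.
- weight_200g: Bystander, loose: brass-coloured weight with a knob, 30 mm across, 45 mm high, origin at the centre of its underside.
- beaker_100: Bystander, loose: small glass beaker, 55 mm across, 71 mm high, origin at the centre of its underside.
There are look-alikes about, which are no part of the job. Leave any green look-alike of the punch_stand alone.

How it is judged:
By the outcome, as a careful person would: the job done as asked, in the order asked, and still so for the second after the job is handed in, with the robot touching nothing.
It also fails if it takes over 56 s, if anything falls off the work surface, if the arm or the gripper's body presses on something with over 40 N, if the wrist force passes 120 N, or if a joint passes its speed limit or range.

ROBOT

A 6-joint arm with a two-finger parallel gripper is mounted at the origin on a cart in front of the work surface, level with it; the furniture and walls round the work are solid. World frame = base frame: x ahead of the robot, y to its left, z up, the work surface at z = 0. Lengths are in mm, angles in rad, forces in N, time in s.
With the tool pointing down it reaches from about 350 to 875 mm from the base axis. Payload 4.2 kg.
Tool frame: the origin (TCP) lies midway between the tips of the shut fingers; the grasp point (between the pads) lies 19 mm behind it (tcp_to_grasp is the distance from the TCP to the grasp point, in mm); z points along the fingers, y is the line along which they close (so a half turn about z gives the same grasp; the last joint's range is limited). The gripper opens to 85 mm and grips with 20 to 120 N. Pads are 22 mm wide; open, the fingers measure 114 mm over their backs; the gripper's body (76 mm by 85 mm) begins 54 mm behind the grasp point. The pads swing forward as they close: fully open they stand 13 mm farther back than shut.
Start: joints at [1.432, 0.385, 0.008, 0, -1.194, -0.259], TCP at [242.086, 576.189, 231.312] pointing down, gripper open.
Joint ranges: [-3.14, 3.14], [-1.21, 2.06], [-1.07, 1.41], [-3.16, 2.05], [-2.99, -0.16], [-3.1, 3.1]. Speed limits (rad/s): [2.79, 2.79, 3.14, 3.14, 3.14, 3.14].

INTERFACE

Orientations are given as a unit quaternion [x, y, z, w].
In Python, from bench import read_state, get_image, job_done, tcp_to_grasp gives the robot as it stands.
- The arm moves only by the tool jog_arm, never from a script. Its argument "plan" is a list of rows, each a list of 3 entries, a list of its own where there are three numbers: the finger opening in mm, from 0 to 85.4, then the shift along the tool's x, y, z as a fraction of full scale, then the turn, a rotation vector about the tool's x, y, z as a fraction of full scale. A call has 1 to 10 rows; each row is the pose to reach, as a shift and turn from the pose commanded when the call began, along the tool's axes at that moment; what a row does not reach only later rows make up. Full scale, the value 1, is 0.1 m for a shift and 60 degrees for a turn. A row lasts 1/8 s, in which the tool goes at most 62.5 mm and 10.7 degrees, less where a joint would pass 70% of its speed; a pose out of reach is approached as far as the arm can. A call with a number of a shift or a turn outside -1 to 1 is refused whole. A call with a gripper value outside its range is refused whole. The fingers move at their own pace and stop on an object; the grip force is fixed at half the most. Time passes only in rows, so rows that repeat a pose let the fingers close. It gives the time, the measured TCP pose, the force, the opening and the grip force at its end, in the units of the state.
- read_state(): the state, without advancing time (a new reading comes with each control period).
- get_image(name): name is "side" or "top"; returns a dict with "img" (400x640x3 uint8, red, green, blue), "range_z" (400x640 float32, mm along the optical axis (not along the pixel's ray), 0 where there is no reading), "intrinsics" (3x3 intrinsics, pixels), "extrinsics" (4x4, takes a point from camera to world coordinates). Camera axes: x right, y down, z forward; pixel columns grow to the right and rows downward; lengths in mm; the calibration is good to about 2 mm. A picture is of the moment at which its call begins.
- job_done(): hands the job in; it is judged then, once.
The state is a dict: "clock": time; "joints": joint angles; "joint_vel": joint speeds; "joint_efforts": joint torques, N m; "position": TCP position; "ee_rot": TCP orientation; "contact_force": force on the tool from outside, world axes, zero at the start; "wrist_torque": the same for the moment, N m; "gripper_width": finger opening in mm; "grasp_force": force on a finger pad.
Only numpy, scipy, OpenCV 4.12 (cv2) and the standard library are available. Lean on these libraries where they do the work, as an engineer would, in place of code of your own. Each camera call takes 0.05 s, during which the arm holds its last target. There are 200 camera calls.

## Working session

There is one attempt and no reset: what is moved stays moved. The work goes in short steps, Python scripts to look and compute and a tool call to move; the robot and the scene stay as the last step left them, time stands still between calls to the robot, and variables do not carry over. Pictures are saved under pics/ and viewed, at most 10 in all, crops included, and the job is handed in when it is done.

Besides the shell and the picture viewer there is one more tool, called after "Call:" as name(argument=value, ...) on one line, values as JSON. jog_arm: Moves the arm, as the interface text tells. Its arguments: {"type":"object","properties":{"plan":{"type":"array"}},"required":["plan"]}

```bash
mkdir -p pics; ls; cat > h.py <<'E'
import numpy as np, cv2
from bench import *
def shot(n):
    d=get_image(n); np.savez('pics/%s.npz'%n,**d); return d
def world(d,u,v,z=None):
    K=np.array(d['intrinsics']);T=np.array(d['extrinsics'])
    r=T[:3,:3]@(np.linalg.inv(K)@np.array([u,v,1.])); o=T[:3,3]
    if z is None: return o+r*float(d['range_z'][int(round(v)),int(round(u))])
    return o+r*(z-o[2])/r[2]
E
python3 - <<'E'
from h import *
print(read_state()); print(tcp_to_grasp)
for n in('top','side'):
    d=shot(n); cv2.imwrite('pics/%s0.png'%n,d['img'][:,:,::-1]); print(n,d['intrinsics'],d['extrinsics'])
E
```

```text
pics
{'clock': 0.0, 'joints': array([ 1.43158175e+00,  3.85554582e-01,  6.62242416e-03, -4.99548403e-04,
       -1.19399979e+00, -2.58598978e-01]), 'joint_vel': array([-0.00123205,  0.00115709,  0.00137843, -0.00022282,  0.00222066,
        0.00026697]), 'joint_efforts': array([-3.19121891e-04, -3.92282224e+01,  1.88399774e+01,  4.18605387e+00,
       -4.64501500e-03, -7.35515499e-06]), 'position': array([241.88353592, 575.66026861, 230.22136421]), 'ee_rot': array([ 9.80264384e-01, -1.97687994e-01, -1.68038307e-04,  1.07975649e-03]), 'contact_force': array([-0.53819107, -0.34416319, -0.24131585]), 'wrist_torque': array([ 0.02354817, -0.03937968, -0.00108918]), 'grasp_force': 0.0, 'gripper_width': 85.57726667864189}
18.700000000000003
top [[437.99319805   0.         324.88082625]
 [  0.         437.99319805 197.84925491]
 [  0.           0.           1.        ]] [[-4.85861982e-03 -9.96574153e-01  8.25611994e-02  4.56328603e+02]
 [-9.99444062e-01  7.56267977e-03  3.24710939e-02 -1.82401457e+01]
 [-3.29842368e-02 -8.23575358e-02 -9.96056864e-01  1.16706016e+03]
 [ 0.00000000e+00  0.00000000e+00  0.00000000e+00  1.00000000e+00]]
side [[406.76840698   0.         312.1225823 ]
 [  0.         406.76840698 197.71376888]
 [  0.           0.           1.        ]] [[-9.99607272e-01  2.73242695e-02 -6.21985114e-03  5.72382785e+02]
 [ 2.32137708e-02  6.83064147e-01 -7.29989378e-01  8.37050534e+02]
 [-1.56978692e-02 -7.29847077e-01 -6.83430187e-01  8.54091691e+02]
 [ 0.00000000e+00  0.00000000e+00  0.00000000e+00  1.00000000e+00]]
```

View pics/top0.png

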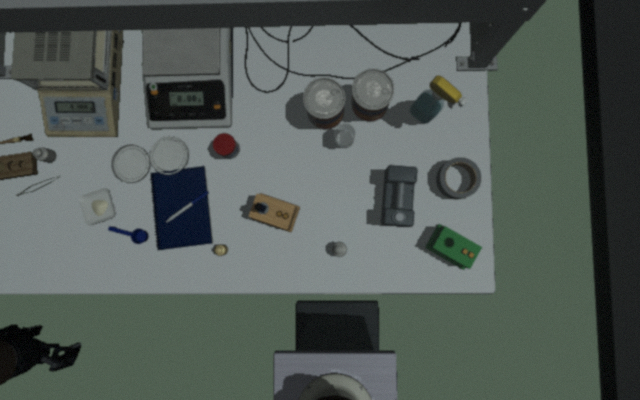

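View pics/side0.png

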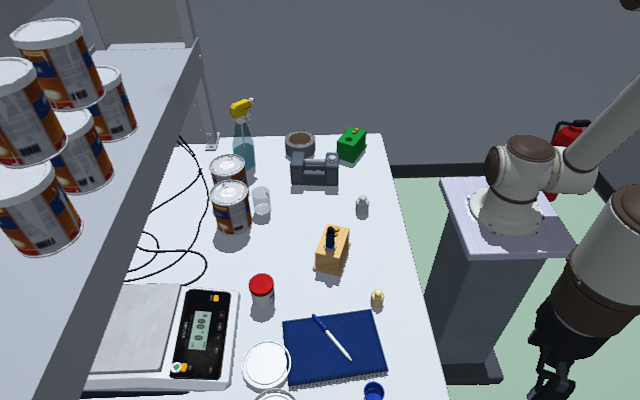

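Top: stand with the punch's black cap at about (261,209), bar weight at (399,196) with its plug end near (400,217), 500 g (338,249), brass weight (220,250), beaker (344,135). Side: stand (331,250), punch (331,237), bar weight (315,168). Measuring these next.

```bash
cat >> h.py <<'E'
def cloud(d):
    K=np.array(d['intrinsics']);T=np.array(d['extrinsics']);Z=d['range_z']
    v,u=np.mgrid[:400,:640]; P=np.stack([(u-K[0,2])/K[0,0]*Z,(v-K[1,2])/K[1,1]*Z,Z],-1)
    return P@T[:3,:3].T+T[:3,3]
def rect(P,m):
    q=P[m]; r=cv2.minAreaRect(q[:,:2].astype(np.float32)); return len(q),np.round(q.mean(0),1),np.round(r[0],1),np.round(r[1],1),round(r[2],1),q[:,2].min().round(1),q[:,2].max().round(1)
E
python3 - <<'E'
from h import *
d=dict(np.load('pics/top.npz')); s=dict(np.load('pics/side.npz'))
for n,dd,(u0,v0,u1,v1),(a0,b0,a1,b1) in (('top',d,(238,185,305,238),(375,155,425,235)),('side',s,(308,218,358,280),(282,145,348,192))):
    C=cloud(dd); v,u=np.mgrid[:400,:640]; Z=C[...,2]
    hsv=cv2.cvtColor(dd['img'],cv2.COLOR_RGB2HSV)
    b=(u>=u0)&(u<=u1)&(v>=v0)&(v<=v1); w=(u>=a0)&(u<=a1)&(v>=b0)&(v<=b1)
    print(n,'bench',np.median(C[...,2][(C[...,0]>450)&(C[...,0]<500)&(abs(C[...,1]+20)<60)]))
    print('standtop',rect(C,b&(abs(Z-68)<6)));
    print('punch',rect(C,b&(Z>85)&(Z<160))); print('cap',rect(C,b&(Z>128)&(Z<160)))
    print('bar',rect(C,w&(Z>15)&(Z<110))); print('tops',rect(C,w&(Z>76)&(Z<100))); print('plugz',rect(C,w&(Z>85.5)&(Z<100)))
c=lambda dd,u0,v0,u1,v1:cv2.resize(dd['img'][v0:v1,u0:u1,::-1],(400,300),interpolation=cv2.INTER_CUBIC)
im=np.vstack([np.hstack([c(d,235,185,311,242),c(d,360,160,440,220+0)]),np.hstack([c(s,295,215,375,275),c(s,280,140,344,188)])])
cv2.imwrite('pics/crop1.png',np.clip(im*1.5,0,255).astype(np.uint8))
E
```

```text
top bench 1167.0601561463384
standtop (893, array([515.1, 150.3,  68.3]), array([516.2, 153.4]), array([104.2,  62.1]), 71.0, np.float64(62.5), np.float64(73.9))
punch (78, array([522.7, 172.8, 125.4]), array([523.9, 175.7]), array([17.8, 17.2]), 63.4, np.float64(87.2), np.float64(142.7))
cap (41, array([523.6, 174.9, 137.5]), array([524. , 175.7]), array([14.8, 14.8]), 41.2, np.float64(130.3), np.float64(142.7))
bar (1902, array([ 552.1, -166. ,   69.9]), array([ 553. , -168.4]), array([ 76.1, 150.4]), 84.6, np.float64(16.5), np.float64(93.1))
tops (1111, array([ 551.9, -168.5,   82.2]), array([ 552.9, -168.8]), array([ 75.2, 149.9]), 84.7, np.float64(76.1), np.float64(93.1))
plugz (160, array([ 524.6, -167. ,   87.9]), array([ 552.7, -168.9]), array([ 65.2, 141.7]), 83.5, np.float64(85.5), np.float64(93.1))
side bench -0.0974786871358333
standtop (623, array([515.9, 163.3,  68. ]), array([516.5, 154.3]), array([109.7,  63.2]), 71.4, np.float64(62.1), np.float64(74.0))
punch (149, array([525.2, 183.4, 115.6]), array([524.6, 179.3]), array([20.6, 18.5]), 66.5, np.float64(85.8), np.float64(142.4))
cap (41, array([525.1, 181.2, 136. ]), array([525.1, 180. ]), array([13.9, 13.7]), 11.2, np.float64(128.2), np.float64(142.4))
bar (1657, array([ 552.8, -172.6,   54.7]), array([ 552.3, -220.4]), array([193. , 217.9]), 84.1, np.float64(15.0), np.float64(91.7))
tops (450, array([ 554.1, -162.2,   81.7]), array([ 552.9, -165.8]), array([ 77.8, 149.1]), 85.1, np.float64(76.0), np.float64(91.7))
plugz (40, array([ 509.6, -162.6,   88.3]), array([ 547.8, -165.6]), array([ 55.8, 134.2]), 87.7, np.float64(85.5), np.float64(91.7))
```

View pics/crop1.png

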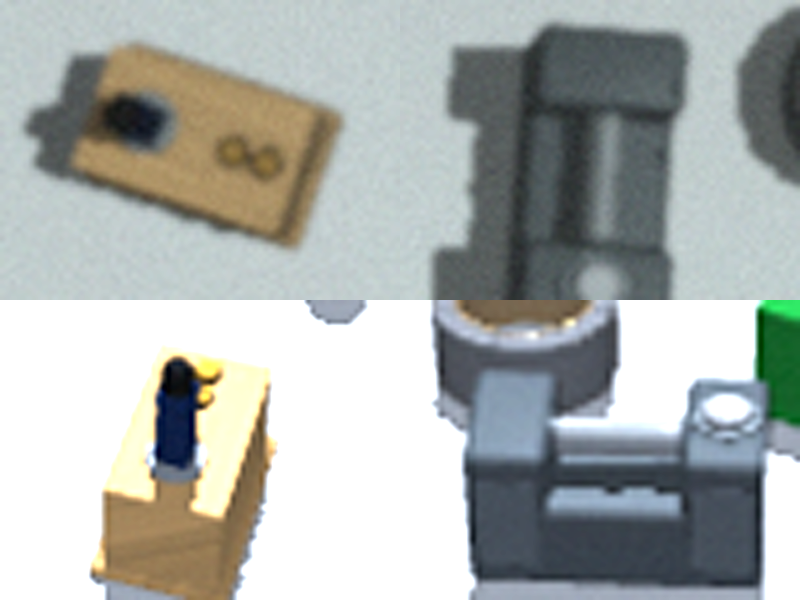

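The crop shows the punch (handle faces roughly along the stand's sides) with the two spare dies to -y of it, and the bright plug on the upright nearest the robot. Refining both points.

```bash
cat >> h.py <<'E'
from scipy.spatial.transform import Rotation as Ro
def need(p,yaw=None):
    "shift (fraction) in tool axes to bring TCP to p pointing down; turn fraction to have tool x at yaw deg, upright"
    s=read_state(); R=Ro.from_quat(s['ee_rot'])
    out=[np.round(R.inv().apply(np.array(p)-s['position'])/100,3)]
    if yaw is not None:
        c=np.cos(np.radians(yaw));q=np.sin(np.radians(yaw))
        W=Ro.from_matrix(np.array([[c,q,0],[q,-c,0],[0,0,-1.]]))
        out.append(np.round((R.inv()*W).as_rotvec(degrees=True)/60,4))
    print('t',s['clock'],'pos',s['position'].round(1),'F',s['contact_force'].round(1),'w',s['gripper_width'],'need',*out)
E
python3 - <<'E'
from h import *
for n,(u0,v0,u1,v1),(a0,b0,a1,b1) in (('top',(238,185,305,238),(388,208,412,226)),('side',(308,218,358,280),(320,148,345,166))):
    d=dict(np.load('pics/%s.npz'%n)); hsv=cv2.cvtColor(d['img'],cv2.COLOR_RGB2HSV)
    g=d['img'][b0:b1,a0:a1].min(2).astype(float); 
    m=(g>(g.max()+np.median(g))/2).astype(np.uint8); k,l,st,c=cv2.connectedComponentsWithStats(m)
    for i in range(1,k):
        if st[i,4]>5: u,v=c[i]+[a0,b0]; print(n,'plug',st[i],(u,v),world(d,u,v,88.7).round(1))
    m=np.zeros((400,640),np.uint8); m[v0:v1,u0:u1]=1
    blue=m*((hsv[...,0]>100)&(hsv[...,0]<135)&(hsv[...,1]>110)); v,u=np.nonzero(blue); print('blue',len(u),u.min(),u.max(),v.min(),v.max())
    C=cloud(d)[blue>0]; print(rect(C,np.ones(len(C),bool)), np.percentile(C,[5,95],axis=0).round(1))
    k=C[(C[:,2]>80)&(C[:,2]<118)]; 
    if len(k)>20:
        ev,V=np.linalg.eigh(np.cov(k[:,:2].T)); print('face dir',np.degrees(np.arctan2(V[1,1],V[0,1])),ev,k.mean(0))
need([524,176.5,230],-19)
E
```

```text
top plug [ 8  5  8  8 52] (np.float64(399.5), np.float64(216.5)) [ 498.5 -165.7   88.7]
blue 6 261 264 206 210
(6, array([520. , 168.2, 108.5]), array([519.9, 168.1]), array([1. , 9.1]), 66.4, np.float64(91.9), np.float64(123.8)) [[516.1 166.5  92.9]
 [523.9 169.9 123.3]]
side plug [  0   0  17  13 118] (np.float64(325.70338983050846), np.float64(152.0084745762712)) [ 518.1 -187.8   88.7]
side plug [ 9  7  7  4 20] (np.float64(331.95), np.float64(156.6)) [ 500.  -163.4   88.7]
blue 113 326 334 229 248
(113, array([525.9, 185.4, 102.8]), array([524.9, 185.2]), array([19.5, 11.9]), 5.5, np.float64(73.3), np.float64(139.9)) [[518.2 181.3  78.2]
 [533.  189.6 126.2]]
face dir 162.57979128291166 [ 3.15573549 27.09087752] [526.04448848 185.79820109  99.1681256 ]
t 0.1 pos [241.9 575.7 230.3] F [ 0.8  0.1 -0.3] w 85.48517074552272 need [4.147 2.587 0.009] [ 0.002  -0.0001 -0.0633]
```

Call:
jog_arm(plan=[[50,[1,0.62,0],[0,0,0]],[50,[1,0.62,0],[0,0,0]],[50,[1,0.62,0],[0,0,0]]])

```text
clock: 0.48
position: [311.6, 477.3, 231.3]
ee_rot: [0.98, -0.199, -0.0, 0.001]
contact_force: [0.5, 0.8, -0.0]
gripper_width: 50.1
grasp_force: 0.0
```

Call:
jog_arm(plan=[[50,[1,0.62,0],[0,0,0]],[50,[1,0.62,0],[0,0,0]],[50,[1,0.62,0],[0,0,0]]])

```text
clock: 0.85
position: [379.5, 382.3, 231.1]
ee_rot: [0.98, -0.199, -0.0, 0.0]
contact_force: [0.1, 0.3, 0.5]
gripper_width: 50.1
grasp_force: 0.0
```

Call:
jog_arm(plan=[[50,[1,0.62,0],[0,0,0]],[50,[1,0.62,0],[0,0,0]],[50,[1,0.62,0],[0,0,0]]])

```text
clock: 1.23
position: [447.7, 287.2, 231.0]
ee_rot: [0.98, -0.199, -0.0, 0.0]
contact_force: [-0.5, 0.9, -0.6]
gripper_width: 50.0
grasp_force: 0.0
```

Call:
jog_arm(plan=[[50,[1,0.62,0],[0,0,0]],[50,[1,0.62,0],[0,0,-0.063]],[50,[1,0.62,0],[0,0,-0.063]],[50,[1,0.62,0],[0,0,-0.063]]])

```text
clock: 1.72
position: [514.5, 193.8, 231.0]
ee_rot: [0.986, -0.165, -0.0, -0.0]
contact_force: [0.3, 0.3, 0.7]
gripper_width: 49.6
grasp_force: 0.0
```

```bash
python3 -c "
from h import *
need([523.7,177,81],-19)"
```

```text
t 1.725 pos [514.5 193.8 231. ] F [0.3 0.3 0.7] w 49.61304732905599 need [0.142 0.129 1.5  ] [0.     0.0004 0.0005]
```

Call:
jog_arm(plan=[[50,[0.142,0.129,0.3],[0,0,0]],[50,[0.142,0.129,0.7],[0,0,0]],[50,[0.142,0.129,0.7],[0,0,0]]])

```text
clock: 2.1
position: [521.6, 176.3, 158.6]
ee_rot: [0.986, -0.164, -0.003, 0.002]
contact_force: [-0.4, 0.6, -0.0]
gripper_width: 50.1
grasp_force: 0.0
```

```bash
python3 - <<'E'
from h import *
need([523.7,177,81],-19)
d=shot('side'); e=shot('top')
c=lambda dd,u0,v0,u1,v1:cv2.resize(dd['img'][v0:v1,u0:u1,::-1],(400,400),interpolation=cv2.INTER_CUBIC)
cv2.imwrite('pics/c2.png',np.hstack([c(d,290,190,370,270),c(e,220,170,300,250)]))
E
```

```text
t 2.1 pos [521.6 176.3 158.6] F [-0.4  0.6 -0. ] w 50.07941250289486 need [ 0.021 -0.018  0.776] [0.0051 0.0045 0.0016]
```

View pics/c2.png

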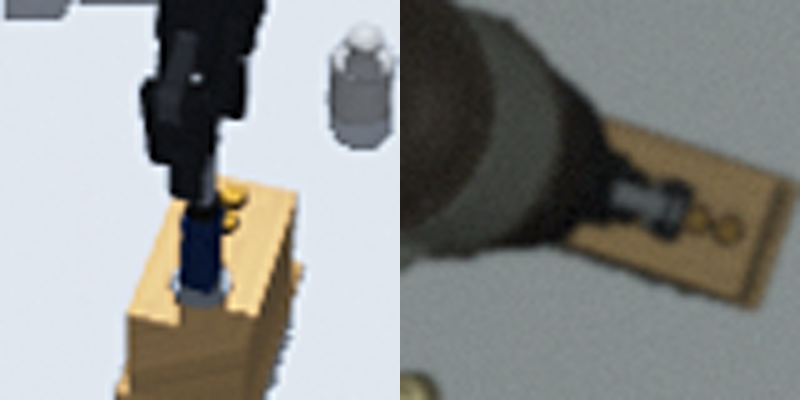

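The fingers stand in line over the punch (side crop: fingertip above handle at (190,195), dies at (232,200) to its far side). Going down and closing.

Call:
jog_arm(plan=[[50,[0.01,-0.01,0.35],[0,0,0]],[50,[0.01,-0.01,0.7],[0,0,0]],[50,[0.01,-0.01,0.76],[0,0,0]],[50,[0.01,-0.01,0.76],[0,0,0]],[50,[0.01,-0.01,0.76],[0,0,0]]])

```text
clock: 2.82
position: [526.5, 177.3, 87.3]
ee_rot: [0.986, -0.165, 0.002, -0.001]
contact_force: [-0.5, 0.4, 0.9]
gripper_width: 50.3
grasp_force: 0.0
```

```bash
python3 -c "
from h import *
need([523.7,177,83],-19)"
```

```text
t 2.825 pos [526.5 177.3  87.3] F [-0.5  0.4  0.9] w 50.27457655315007 need [-0.026  0.012  0.043] [-0.0028 -0.0025  0.0004]
```

Call:
jog_arm(plan=[[50,[-0.02,0.01,0.02],[0,0,0]],[50,[-0.02,0.01,0.02],[0,0,0]],[50,[-0.02,0.01,0.02],[0,0,0]]])

```text
clock: 3.2
position: [523.1, 176.1, 83.6]
ee_rot: [0.986, -0.165, 0.0, -0.0]
contact_force: [-0.1, -0.1, 0.0]
gripper_width: 49.7
grasp_force: 0.0
```

```bash
python3 -c "
from h import *
need([523.7,177,83],-19)"
```

```text
t 3.2 pos [523.1 176.1  83.6] F [-0.1 -0.1  0. ] w 49.70556369694246 need [ 0.002 -0.01   0.006] [-0.0003 -0.0003 -0.0002]
```

Settled. Close.

Call:
jog_arm(plan=[[30,[0,-0.01,0],[0,0,0]],[10,[0,-0.01,0],[0,0,0]],[10,[0,-0.01,0],[0,0,0]],[10,[0,-0.01,0],[0,0,0]],[10,[0,-0.01,0],[0,0,0]],[10,[0,-0.01,0],[0,0,0]]])

```text
clock: 3.95
position: [523.6, 177.3, 83.5]
ee_rot: [0.986, -0.165, 0.0, -0.0]
contact_force: [0.3, 0.1, 1.5]
gripper_width: 18.0
grasp_force: 58.5
```

```bash
python3 -c "
from h import *
need([523.7,177,83],-19)"
```

```text
t 3.95 pos [523.6 177.3  83.5] F [0.3 0.1 1.5] w 18.02529225649098 need [0.002 0.002 0.005] [-0.0006 -0.0004 -0.0001]
```

Call:
jog_arm(plan=[[10,[0,0,-0.08],[0,0,0]],[10,[0,0,-0.2],[0,0,0]],[10,[0,0,-0.34],[0,0,0]],[10,[0,0,-0.5],[0,0,0]],[10,[0,0,-0.66],[0,0,0]],[10,[0,0,-0.85],[0,0,0]],[10,[0,0,-1],[0,0,0]],[10,[0,0,-1],[0,0,0]]])

```text
clock: 4.95
position: [524.1, 177.5, 185.0]
ee_rot: [0.986, -0.165, 0.001, -0.001]
contact_force: [-0.3, -0.2, -2.5]
gripper_width: 18.0
grasp_force: 58.9
```

Call:
jog_arm(plan=[[10,[0,0,-0.35],[0,0,0]],[10,[0,0,-0.35],[0,0,0]],[10,[0,0,-0.35],[0,0,0]],[10,[0,0,-0.35],[0,0,0]]])

```text
clock: 5.45
position: [522.5, 176.6, 216.7]
ee_rot: [0.986, -0.165, -0.001, 0.001]
contact_force: [-0.7, 0.3, -3.3]
gripper_width: 18.3
grasp_force: 59.0
```

```bash
python3 - <<'E'
from h import *
need([499,-164.5,218],-19)
d=shot('side'); C=cloud(d); 
cv2.imwrite('pics/c3.png',cv2.resize(d['img'][130:290,280:400,::-1],(600,600)[:1]+(600,),interpolation=cv2.INTER_CUBIC) if 0 else cv2.resize(d['img'][120:280,270:390,::-1],(450,600),interpolation=cv2.INTER_CUBIC))
E
```

```text
t 5.45 pos [522.5 176.6 216.7] F [-0.7  0.3 -3.3] w 18.308827125452567 need [ 0.89   3.302 -0.008] [ 0.0022  0.0022 -0.0005]
```

View pics/c3.png

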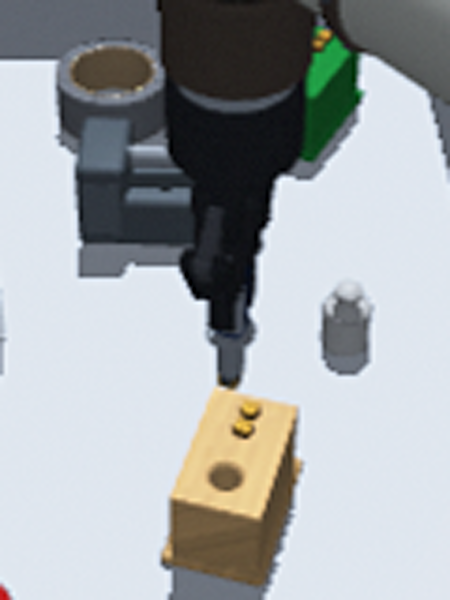

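The punch is held upright, sleeve and brass die tip near crop (230,385); the empty hole is at crop (226,475), i.e. pixel (330,247). Measuring hole, flange and die.

```bash
python3 - <<'E'
from h import *
d=dict(np.load('pics/side.npz')); g=d['img'].astype(int).sum(2)
b=g[236:256,318:343]; C=cloud(d)
m=(b<np.median(b)*0.72).astype(np.uint8); k,l,st,c=cv2.connectedComponentsWithStats(m)
for i in range(1,k):
    if st[i,4]>8: u,v=c[i]+[318,236]; print('hole',st[i],(u,v),world(d,u,v,66).round(1))
q=C[195:228,322:346].reshape(-1,3); q=q[(q[:,2]>110)&(q[:,1]>130)&(q[:,1]<200)]
for z in range(144,216,6):
    k=q[abs(q[:,2]-z)<3]
    if len(k): print(z,len(k),k.min(0).round(1),k.max(0).round(1),k.mean(0).round(1))
E
```

```text
hole [ 8  8  9  7 52] (np.float64(329.8269230769231), np.float64(246.84615384615384)) [525.  177.3  66. ]
hole [23 14  2  6  9] (np.float64(341.6666666666667), np.float64(253.0)) [496.9 198.1  66. ]
hole [ 0 17  9  3 15] (np.float64(321.06666666666666), np.float64(254.53333333333333)) [547.9 201.1  66. ]
162 12 [516.9 178.2 160. ] [530.8 185.8 164.4] [524.9 182.7 162.7]
168 12 [514.5 178.3 166. ] [530.8 186.4 170.6] [522.9 183.1 168.4]
174 9 [514.6 178.6 172.1] [531.  186.3 176.8] [523.6 183.7 174.4]
180 17 [514.8 180.3 177. ] [531.1 187.9 182.7] [522.5 183.9 179.6]
186 14 [514.9 179.6 183.7] [531.2 186.4 188.4] [523.7 183.3 186.1]
192 13 [517.6 181.7 189.3] [531.2 187.5 194.9] [523.7 185.1 192.2]
198 1 [527.  186.7 196.1] [527.  186.7 196.1] [527.  186.7 196.1]
204 53 [508.4 170.7 201.3] [538.1 193.1 207. ] [523.  184.8 205. ]
210 7 [512.7 173.6 207.1] [529.6 191.2 211.4] [519.2 183.5 208.7]
```

Call:
jog_arm(plan=[[10,[0.22,0.83,0],[0,0,0]],[10,[0.22,0.83,0],[0,0,0]],[10,[0.22,0.83,0],[0,0,0]]])

```text
clock: 5.88
position: [516.6, 89.9, 217.7]
ee_rot: [0.986, -0.166, -0.001, 0.0]
contact_force: [-0.4, 0.1, -2.1]
gripper_width: 18.0
grasp_force: 59.4
```

Call:
jog_arm(plan=[[10,[0.22,0.83,0],[0,0,0]],[10,[0.22,0.83,0],[0,0,0]],[10,[0.22,0.83,0],[0,0,0]]])

```text
clock: 6.25
position: [510.8, 5.1, 217.9]
ee_rot: [0.986, -0.166, -0.0, 0.0]
contact_force: [0.1, -0.4, -2.4]
gripper_width: 17.9
grasp_force: 59.9
```

Call:
jog_arm(plan=[[10,[0.22,0.83,0],[0,0,0]],[10,[0.22,0.83,0],[0,0,0]],[10,[0.22,0.83,0],[0,0,0]]])

```text
clock: 6.62
position: [505.0, -79.9, 218.0]
ee_rot: [0.986, -0.166, -0.0, -0.0]
contact_force: [-0.3, 0.5, -2.8]
gripper_width: 18.1
grasp_force: 60.2
```

Call:
jog_arm(plan=[[10,[0.22,0.4,0],[0,0,0]],[10,[0.22,0.81,0],[0,0,0]],[10,[0.22,0.81,0],[0,0,0]],[10,[0.22,0.81,0],[0,0,0]],[10,[0.22,0.81,0],[0,0,0]]])

```text
clock: 7.25
position: [499.7, -162.3, 218.3]
ee_rot: [0.986, -0.164, 0.0, -0.0]
contact_force: [-0.1, -0.9, -2.3]
gripper_width: 18.0
grasp_force: 60.3
```

```bash
python3 - <<'E'
from h import *
need([499,-164.5,218],-19)
d=shot('side'); e=shot('top')
cv2.imwrite('pics/c4.png',np.hstack([cv2.resize(x['img'][v:v+60,u:u+40,::-1],(400,600),interpolation=cv2.INTER_CUBIC) for x,u,v in((d,310,112),(e,380,180))]))
E
```

```text
t 7.25 pos [ 499.7 -162.3  218.3] F [-0.1 -0.9 -2.3] w 18.0203137581645 need [0.    0.023 0.003] [-0.0002 -0.0003  0.0017]
```

View pics/c4.png

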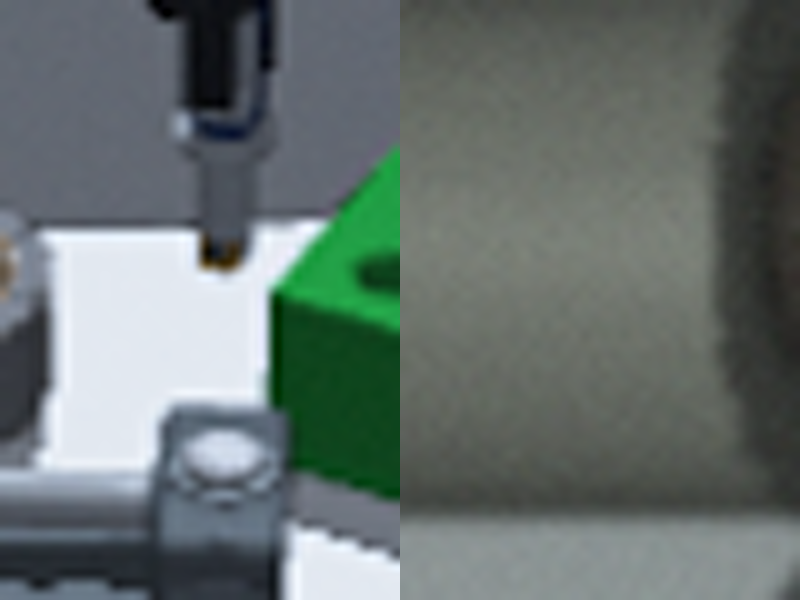

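The punch hangs over the plug: die tip at crop (221,265), plug at (225,453), so well in line; die about 12–14 mm proud of the sleeve. Going to about 12 mm above the plug for a closer relative measurement.

Call:
jog_arm(plan=[[10,[0,0.02,0.2],[0,0,0]],[10,[0,0.02,0.4],[0,0,0]],[10,[0,0.02,0.58],[0,0,0]],[10,[0,0.02,0.58],[0,0,0]],[10,[0,0.02,0.58],[0,0,0]],[10,[0,0.02,0.58],[0,0,0]],[10,[0,0.02,0.58],[0,0,0]]])

```text
clock: 8.22
position: [498.8, -165.5, 161.0]
ee_rot: [0.986, -0.165, 0.001, -0.0]
contact_force: [-0.5, -0.3, -3.5]
gripper_width: 18.4
grasp_force: 60.3
```

```bash
python3 - <<'E'
from h import *
need([499,-164.5,160],-19)
s=read_state(); print(s['contact_force'],s['wrist_torque'])
d=shot('side'); C=cloud(d)
cv2.imwrite('pics/c5.png',cv2.resize(d['img'][125:173,308:356,::-1],(600,600),interpolation=cv2.INTER_CUBIC))
q=C[120:175,315:350].reshape(-1,3); q=q[(q[:,2]>84)&(q[:,1]>-185)&(q[:,1]<-140)]
for z in range(85,160,4):
    k=q[abs(q[:,2]-z)<=2]
    if len(k): print(z,len(k),k.min(0).round(1),k.max(0).round(1),k.mean(0).round(1))
E
```

```text
t 8.225 pos [ 498.8 -165.5  161. ] F [-0.5 -0.3 -3.5] w 18.425649601513705 need [-0.001 -0.01   0.01 ] [-0.0003 -0.0013 -0.0001]
[-0.52395184 -0.31521448 -3.48038584] [0.02133085 0.02575263 0.00484049]
85 27 [ 483.2 -180.6   84. ] [ 515.3 -142.1   86.8] [ 500.3 -158.1   85.1]
89 26 [ 487.9 -172.3   87. ] [ 509.1 -152.2   90.7] [ 499.7 -162.7   88.8]
93 3 [ 491.1 -156.7   91.3] [ 500.5 -151.4   92.5] [ 496.4 -153.7   91.9]
101 1 [ 506.2 -164.   102.2] [ 506.2 -164.   102.2] [ 506.2 -164.   102.2]
105 1 [ 500.2 -161.7  103.8] [ 500.2 -161.7  103.8] [ 500.2 -161.7  103.8]
109 5 [ 494.3 -161.6  107. ] [ 506.4 -154.5  110.4] [ 500.5 -158.3  108.6]
113 7 [ 494.4 -161.3  111.5] [ 506.6 -155.4  114.2] [ 500.6 -158.8  112.4]
117 5 [ 491.4 -161.5  117.1] [ 506.8 -156.8  118.7] [ 498.3 -158.5  118.2]
121 5 [ 494.6 -161.5  119.2] [ 506.6 -155.6  122.4] [ 500.8 -158.2  120.7]
125 7 [ 491.4 -163.4  123.9] [ 506.8 -154.   126.8] [ 498.7 -158.   125.2]
129 7 [ 491.5 -163.4  127.5] [ 507.  -155.   130.1] [ 499.6 -157.9  129. ]
133 3 [ 498.1 -158.8  132.1] [ 506.9 -156.9  133.4] [ 502.  -158.   132.7]
137 9 [ 491.8 -162.3  135. ] [ 507.  -154.5  138.2] [ 498.7 -157.5  136.2]
141 4 [ 495.2 -158.8  139.5] [ 507.2 -154.   142.8] [ 501.2 -156.7  140.9]
145 3 [ 498.4 -159.   143.3] [ 513.1 -153.3  146.9] [ 504.3 -155.9  145.2]
149 21 [ 485.8 -172.7  147.2] [ 512.6 -148.7  151. ] [ 498.2 -157.7  149.6]
153 13 [ 486.6 -162.8  151. ] [ 513.2 -149.   154. ] [ 500.3 -156.5  152.1]
157 7 [ 488.9 -168.4  155.6] [ 507.4 -153.5  158.5] [ 498.5 -157.4  156.8]
```

View pics/c5.png

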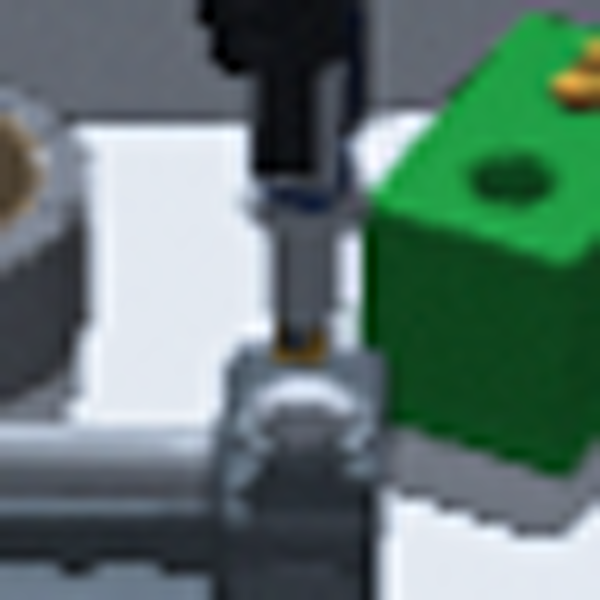

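Die (crop (300,345)) and plug (crop (300,395)) share the same column; the y offset agrees to about 1 mm. Small correction, then a slow descent by force.

Call:
jog_arm(plan=[[10,[0,-0.005,0.03],[0,0,0]],[10,[0,-0.005,0.06],[0,0,0]],[10,[0,-0.005,0.08],[0,0,0]],[10,[0,-0.005,0.08],[0,0,0]],[10,[0,-0.005,0.08],[0,0,0]],[10,[0,-0.005,0.08],[0,0,0]]])

```text
clock: 9.02
position: [498.7, -165.0, 152.4]
ee_rot: [0.986, -0.165, 0.0, -0.0]
contact_force: [-0.4, -0.3, -3.3]
gripper_width: 17.8
grasp_force: 60.3
```

```bash
python3 - <<'E'
from h import *
need([499,-164.2,148.5],-19)
E
```

```text
t 9.025 pos [ 498.7 -165.   152.4] F [-0.4 -0.3 -3.3] w 17.830768679159174 need [ 0.    -0.009  0.039] [-0.     -0.0002 -0.0002]
```

Call:
jog_arm(plan=[[10,[0,-0.007,0],[0,0,0]],[10,[0,-0.007,0],[0,0,0]],[10,[0,-0.007,0.005],[0,0,0]],[10,[0,-0.007,0.01],[0,0,0]],[10,[0,-0.007,0.015],[0,0,0]],[10,[0,-0.007,0.02],[0,0,0]],[10,[0,-0.007,0.02],[0,0,0]]])

```text
clock: 9.9
position: [498.8, -164.4, 150.2]
ee_rot: [0.986, -0.165, -0.0, 0.0]
contact_force: [0.1, 1.0, -2.7]
gripper_width: 18.7
grasp_force: 60.3
```

Call:
jog_arm(plan=[[10,[0,0,0.005],[0,0,0]],[10,[0,0,0.01],[0,0,0]],[10,[0,0,0.01],[0,0,0]]])

```text
clock: 10.28
position: [498.8, -164.4, 149.3]
ee_rot: [0.986, -0.165, -0.0, 0.0]
contact_force: [-0.4, 0.1, -2.9]
gripper_width: 18.5
grasp_force: 60.3
```

Call:
jog_arm(plan=[[10,[0,0,0.005],[0,0,0]],[10,[0,0,0.01],[0,0,0]],[10,[0,0,0.01],[0,0,0]]])

```text
clock: 10.65
position: [498.8, -164.4, 148.3]
ee_rot: [0.986, -0.165, -0.0, 0.0]
contact_force: [0.5, 0.8, -2.3]
gripper_width: 18.5
grasp_force: 60.3
```

Call:
jog_arm(plan=[[10,[0,0,0.005],[0,0,0]],[10,[0,0,0.01],[0,0,0]],[10,[0,0,0.01],[0,0,0]]])

```text
clock: 11.02
position: [498.8, -164.4, 147.3]
ee_rot: [0.986, -0.165, -0.0, 0.0]
contact_force: [0.5, 0.0, -3.4]
gripper_width: 18.0
grasp_force: 60.3
```

Call:
jog_arm(plan=[[10,[0,0,0.005],[0,0,0]],[10,[0,0,0.01],[0,0,0]],[10,[0,0,0.01],[0,0,0]]])

```text
clock: 11.4
position: [499.0, -164.4, 146.9]
ee_rot: [0.986, -0.165, 0.0, 0.0]
contact_force: [-0.5, 0.9, 1.3]
gripper_width: 18.0
grasp_force: 60.5
```

Call:
jog_arm(plan=[[10,[0,0,0.005],[0,0,0]],[10,[0,0,0.01],[0,0,0]],[10,[0,0,0.01],[0,0,0]]])

```text
clock: 11.78
position: [499.0, -164.4, 145.5]
ee_rot: [0.986, -0.165, 0.0, 0.0]
contact_force: [-1.5, 0.1, 2.8]
gripper_width: 18.1
grasp_force: 60.6
```

Call:
jog_arm(plan=[[10,[0,0,0.005],[0,0,0]],[10,[0,0,0.01],[0,0,0]],[10,[0,0,0.01],[0,0,0]]])

```text
clock: 12.15
position: [498.9, -164.4, 144.3]
ee_rot: [0.986, -0.165, 0.0, 0.0]
contact_force: [-0.4, 0.5, 2.5]
gripper_width: 18.5
grasp_force: 60.7
```

Call:
jog_arm(plan=[[10,[0,0,0.005],[0,0,0]],[10,[0,0,0.01],[0,0,0]],[10,[0,0,0.01],[0,0,0]]])

```text
clock: 12.52
position: [498.9, -164.4, 143.3]
ee_rot: [0.986, -0.165, 0.0, -0.0]
contact_force: [-0.8, -0.4, 2.2]
gripper_width: 18.4
grasp_force: 60.7
```

Call:
jog_arm(plan=[[10,[0,0,0.005],[0,0,0]],[10,[0,0,0.01],[0,0,0]],[10,[0,0,0.01],[0,0,0]]])

```text
clock: 12.9
position: [498.9, -164.4, 142.4]
ee_rot: [0.986, -0.165, 0.0, 0.0]
contact_force: [-0.4, 0.1, 4.0]
gripper_width: 18.3
grasp_force: 60.7
```

Call:
jog_arm(plan=[[10,[0,0,0.002],[0,0,0]],[10,[0,0,0.005],[0,0,0]],[10,[0,0,0.007],[0,0,0]],[10,[0,0,0.007],[0,0,0]]])

```text
clock: 13.4
position: [499.0, -164.4, 141.9]
ee_rot: [0.986, -0.165, 0.0, 0.0]
contact_force: [-0.7, 0.3, 4.6]
gripper_width: 18.2
grasp_force: 60.8
```

Call:
jog_arm(plan=[[10,[0,0,0.002],[0,0,0]],[10,[0,0,0.005],[0,0,0]],[10,[0,0,0.007],[0,0,0]],[10,[0,0,0.007],[0,0,0]]])

```text
clock: 13.9
position: [499.1, -164.4, 141.6]
ee_rot: [0.986, -0.165, 0.0, 0.0]
contact_force: [-1.2, -0.1, 7.0]
gripper_width: 17.8
grasp_force: 61.0
```

Call:
jog_arm(plan=[[10,[0,0,0.002],[0,0,0]],[10,[0,0,0.005],[0,0,0]],[10,[0,0,0.007],[0,0,0]],[10,[0,0,0.007],[0,0,0]]])

```text
clock: 14.4
position: [499.2, -164.5, 141.2]
ee_rot: [0.986, -0.165, 0.001, 0.0]
contact_force: [-1.8, -0.3, 9.1]
gripper_width: 17.7
grasp_force: 61.1
```

Call:
jog_arm(plan=[[10,[0,0,0.003],[0,0,0]],[10,[0,0,0.006],[0,0,0]],[10,[0,0,0.008],[0,0,0]],[10,[0,0,0.008],[0,0,0]]])

```text
clock: 14.9
position: [499.3, -164.5, 140.8]
ee_rot: [0.986, -0.165, 0.001, 0.0]
contact_force: [-1.6, 1.4, 9.9]
gripper_width: 18.0
grasp_force: 61.3
```

Call:
jog_arm(plan=[[10,[0,0,0],[0,0,0]]])

```text
clock: 15.02
position: [499.3, -164.5, 140.8]
ee_rot: [0.986, -0.165, 0.001, 0.0]
contact_force: [-1.7, 1.4, 9.7]
gripper_width: 18.3
grasp_force: 61.3
```

Call:
jog_arm(plan=[[10,[0,0,0],[0,0,0]]])

```text
clock: 15.15
position: [499.3, -164.5, 140.8]
ee_rot: [0.986, -0.165, 0.001, 0.0]
contact_force: [-2.1, 0.6, 10.9]
gripper_width: 18.2
grasp_force: 61.3
```

```bash
python3 - <<'E'
from h import *
need([499,-164.2,140],-19); s=read_state(); print(s['wrist_torque'],s['ee_rot'])
d=shot('side'); cv2.imwrite('pics/c6.png',cv2.resize(d['img'][125:173,308:356,::-1],(600,600),interpolation=cv2.INTER_CUBIC))
E
```

```text
t 15.15 pos [ 499.3 -164.5  140.8] F [-2.1  0.6 10.9] w 18.217883696254024 need [-0.004 -0.002  0.008] [ 0.0001 -0.0015  0.0003]
[ 0.42412963  0.79790489 -0.02302444] [ 9.86314434e-01 -1.64873350e-01  7.58191197e-04  2.00278142e-04]
```

View pics/c6.png

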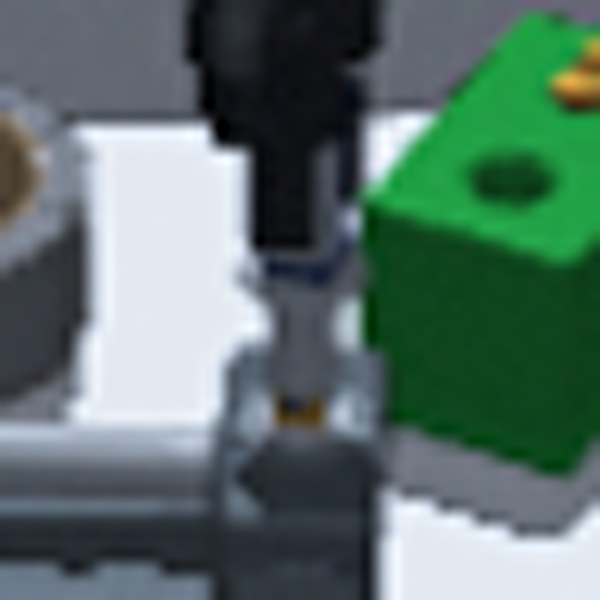

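The die (crop (300,412)) sits in the middle of the plug, upright. A touch more, then hold for over a second.

Call:
jog_arm(plan=[[10,[0,0,0.002],[0,0,0]],[10,[0,0,0.004],[0,0,0]],[10,[0,0,0.005],[0,0,0]],[10,[0,0,0.005],[0,0,0]]])

```text
clock: 15.7
position: [499.4, -164.5, 140.6]
ee_rot: [0.986, -0.165, 0.001, 0.0]
contact_force: [-2.5, 0.8, 11.7]
gripper_width: 17.6
grasp_force: 61.4
```

Call:
jog_arm(plan=[[10,[0,0,0],[0,0,0]],[10,[0,0,0],[0,0,0]]])

```text
clock: 15.95
position: [499.4, -164.5, 140.6]
ee_rot: [0.986, -0.165, 0.001, 0.0]
contact_force: [-2.2, 1.7, 10.7]
gripper_width: 18.1
grasp_force: 61.4
```

Call:
jog_arm(plan=[[10,[0,0,0],[0,0,0]],[10,[0,0,0],[0,0,0]],[10,[0,0,0],[0,0,0]],[10,[0,0,0],[0,0,0]],[10,[0,0,0],[0,0,0]],[10,[0,0,0],[0,0,0]],[10,[0,0,0],[0,0,0]],[10,[0,0,0],[0,0,0]],[10,[0,0,0],[0,0,0]],[10,[0,0,0],[0,0,0]]])

```text
clock: 17.2
position: [499.4, -164.5, 140.6]
ee_rot: [0.986, -0.165, 0.001, 0.0]
contact_force: [-2.2, 1.4, 11.2]
gripper_width: 18.0
grasp_force: 61.4
```

Call:
jog_arm(plan=[[10,[0,0,0.001],[0,0,0]],[10,[0,0,0.003],[0,0,0]],[10,[0,0,0.003],[0,0,0]],[10,[0,0,0.003],[0,0,0]],[10,[0,0,0.003],[0,0,0]],[10,[0,0,0.003],[0,0,0]],[10,[0,0,0.003],[0,0,0]],[10,[0,0,0.003],[0,0,0]],[10,[0,0,0.003],[0,0,0]],[10,[0,0,0.003],[0,0,0]]])

```text
clock: 18.45
position: [499.4, -164.6, 140.4]
ee_rot: [0.986, -0.165, 0.001, 0.0]
contact_force: [-2.4, 2.4, 11.6]
gripper_width: 18.2
grasp_force: 61.4
```

Call:
jog_arm(plan=[[10,[0,0,0],[0,0,0]],[10,[0,0,0],[0,0,0]],[10,[0,0,0],[0,0,0]]])

```text
clock: 18.82
position: [499.4, -164.6, 140.4]
ee_rot: [0.986, -0.165, 0.001, 0.0]
contact_force: [-2.9, 1.4, 11.1]
gripper_width: 18.2
grasp_force: 61.4
```

Call:
jog_arm(plan=[[10,[0,0,-0.01],[0,0,0]],[10,[0,0,-0.02],[0,0,0]],[10,[0,0,-0.03],[0,0,0]],[10,[0,0,-0.04],[0,0,0]],[10,[0,0,-0.06],[0,0,0]],[10,[0,0,-0.09],[0,0,0]],[10,[0,0,-0.14],[0,0,0]],[10,[0,0,-0.22],[0,0,0]],[10,[0,0,-0.32],[0,0,0]],[10,[0,0,-0.4],[0,0,0]]])

```text
clock: 20.08
position: [499.1, -164.4, 179.7]
ee_rot: [0.986, -0.165, 0.001, -0.0]
contact_force: [0.2, 0.6, -2.6]
gripper_width: 18.0
grasp_force: 60.3
```

Call:
jog_arm(plan=[[10,[0,0,-0.2],[0,0,0]],[10,[0,0,-0.4],[0,0,0]],[10,[0,0,-0.4],[0,0,0]],[10,[0,0,-0.4],[0,0,0]]])

```text
clock: 20.58
position: [498.2, -164.2, 217.9]
ee_rot: [0.986, -0.165, -0.001, -0.0]
contact_force: [-0.3, -0.2, -3.0]
gripper_width: 17.9
grasp_force: 60.3
```

```bash
python3 - <<'E'
from h import *
need([523.6,177.3,215],-19)
d=shot('side'); C=cloud(d); q=C[145:170,318:345].reshape(-1,3); k=q[(q[:,2]>80)&(q[:,1]>-190)&(q[:,1]<-135)&(abs(q[:,0]-499)<9)&(abs(q[:,1]+164)<9)]
print('plug face z',len(k),k.mean(0),k.std(0)); A=np.c_[k[:,:2]-k[:,:2].mean(0),np.ones(len(k))]; print('tilt',np.linalg.lstsq(A,k[:,2],rcond=None)[0])
b=q[(abs(q[:,2]-82)<2.5)&(abs(q[:,0]-499)<20)&(abs(q[:,1]+164)<35)]; print('top z',len(b),b[:,2].mean())
E
```

```text
t 20.575 pos [ 498.2 -164.2  217.9] F [-0.3 -0.2 -3. ] w 17.911457084547756 need [-0.873 -3.311  0.031] [-0.0002  0.0013 -0.0005]
plug face z 21 [ 498.68924695 -162.62200509   85.50866686] [5.12879659 4.93758376 1.51134834]
tilt [-9.11189027e-02 -5.35779074e-03  8.55086669e+01]
top z 128 82.15970755110462
```

Plug face now at 85 mm (1 mm above the boss): home. Carrying the punch back.

Call:
jog_arm(plan=[[10,[-0.22,-0.83,0],[0,0,0]],[10,[-0.22,-0.83,0],[0,0,0]],[10,[-0.22,-0.83,0],[0,0,0]]])

```text
clock: 21.0
position: [504.7, -77.5, 217.7]
ee_rot: [0.986, -0.164, -0.001, 0.0]
contact_force: [-0.1, 0.6, -2.4]
gripper_width: 17.9
grasp_force: 60.5
```

Call:
jog_arm(plan=[[10,[-0.22,-0.83,0],[0,0,0]],[10,[-0.22,-0.83,0],[0,0,0]],[10,[-0.22,-0.83,0],[0,0,0]]])

```text
clock: 21.38
position: [511.2, 7.4, 218.0]
ee_rot: [0.986, -0.164, -0.001, 0.0]
contact_force: [0.4, -0.4, -2.3]
gripper_width: 18.2
grasp_force: 60.6
```

Call:
jog_arm(plan=[[10,[-0.22,-0.83,0],[0,0,0]],[10,[-0.22,-0.83,0],[0,0,0]],[10,[-0.22,-0.83,0],[0,0,0]]])

```text
clock: 21.75
position: [517.6, 92.5, 218.0]
ee_rot: [0.986, -0.165, -0.0, 0.0]
contact_force: [-0.4, -0.5, -3.0]
gripper_width: 18.0
grasp_force: 60.6
```

Call:
jog_arm(plan=[[10,[-0.21,-0.4,0],[0,0,0]],[10,[-0.21,-0.82,0],[0,0,0]],[10,[-0.21,-0.82,0],[0,0,0]],[10,[-0.21,-0.82,0],[0,0,0]],[10,[-0.21,-0.82,0],[0,0,0]],[10,[-0.21,-0.82,0],[0,0,0]],[10,[-0.21,-0.82,0],[0,0,0]]])

```text
clock: 22.62
position: [524.4, 176.4, 218.8]
ee_rot: [0.986, -0.165, 0.0, -0.0]
contact_force: [0.2, -0.1, -3.0]
gripper_width: 17.9
grasp_force: 60.7
```

```bash
python3 - <<'E'
from h import *
need([523.6,177.3,135],-19)
d=shot('side');C=cloud(d)
q=C[190:230,320:348].reshape(-1,3); q=q[(q[:,2]>145)&(q[:,1]>130)&(q[:,1]<200)]
for z in range(150,222,6):
    k=q[abs(q[:,2]-z)<3]
    if len(k): print(z,len(k),k.min(0).round(1),k.max(0).round(1),k.mean(0).round(1))
E
```

```text
t 22.625 pos [524.4 176.4 218.8] F [ 0.2 -0.1 -3. ] w 17.922357772947734 need [-0.011 -0.006  0.838] [-0.0001 -0.0001 -0.0008]
162 6 [521.7 180.1 159.8] [533.1 184.9 164.6] [527.4 182.1 162.7]
168 9 [519.3 178.3 165.2] [533.3 184.6 170.4] [526.8 182.  167.1]
174 15 [516.9 178.5 171.3] [533.2 185.9 176.3] [525.3 182.9 173.8]
180 13 [517.  178.5 177.6] [533.4 188.6 182.2] [526.1 184.1 180.4]
186 15 [517.2 179.3 183.4] [533.4 188.1 188.9] [524.9 183.4 186.2]
192 15 [517.5 180.6 189.1] [533.5 187.7 194.8] [526.1 183.5 192. ]
198 2 [520.  183.5 196.3] [531.3 184.5 196.9] [525.7 184.  196.6]
204 21 [510.9 175.4 201.5] [540.3 192.4 206.8] [525.8 186.7 205.1]
210 41 [510.7 170.1 207. ] [540.2 191.7 212.7] [523.9 184.  208.6]
216 4 [515.3 175.4 213.9] [523.1 192.3 217.4] [518.6 183.4 215.6]
```

Call:
jog_arm(plan=[[10,[-0.01,-0.006,0.3],[0,0,0]],[10,[-0.01,-0.006,0.6],[0,0,0]],[10,[-0.01,-0.006,0.84],[0,0,0]],[10,[-0.01,-0.006,0.84],[0,0,0]],[10,[-0.01,-0.006,0.84],[0,0,0]],[10,[-0.01,-0.006,0.84],[0,0,0]],[10,[-0.01,-0.006,0.84],[0,0,0]],[10,[-0.01,-0.006,0.84],[0,0,0]]])

```text
clock: 23.68
position: [523.8, 177.9, 135.1]
ee_rot: [0.986, -0.165, 0.0, -0.0]
contact_force: [0.2, -0.5, -2.5]
gripper_width: 18.4
grasp_force: 60.6
```

```bash
python3 - <<'E'
from h import *
need([523.6,177.3,83.5],-19)
E
```

```text
t 23.675 pos [523.8 177.9 135.1] F [ 0.2 -0.5 -2.5] w 18.421551525408606 need [-0.     0.007  0.516] [-0.0007 -0.0005 -0.0002]
```

Call:
jog_arm(plan=[[10,[0,0.006,0.05],[0,0,0]],[10,[0,0.006,0.1],[0,0,0]],[10,[0,0.006,0.16],[0,0,0]],[10,[0,0.006,0.22],[0,0,0]],[10,[0,0.006,0.28],[0,0,0]],[10,[0,0.006,0.28],[0,0,0]]])

```text
clock: 24.42
position: [523.1, 177.0, 105.9]
ee_rot: [0.986, -0.165, -0.001, 0.001]
contact_force: [-0.3, -0.1, -2.6]
gripper_width: 18.0
grasp_force: 60.6
```

Call:
jog_arm(plan=[[10,[0,0,0.05],[0,0,0]],[10,[0,0,0.1],[0,0,0]],[10,[0,0,0.14],[0,0,0]],[10,[0,0,0.18],[0,0,0]],[10,[0,0,0.2],[0,0,0]],[10,[0,0,0.2],[0,0,0]]])

```text
clock: 25.18
position: [523.4, 177.2, 86.5]
ee_rot: [0.986, -0.165, -0.0, 0.0]
contact_force: [0.1, -0.9, -3.1]
gripper_width: 17.9
grasp_force: 60.6
```

```bash
python3 - <<'E'
from h import *
need([523.6,177.3,83.5],-19)
E
```

```text
t 25.175 pos [523.4 177.2  86.5] F [ 0.1 -0.9 -3.1] w 17.943806858951397 need [ 0.002 -0.002  0.03 ] [ 0.0002  0.0002 -0.0002]
```

Call:
jog_arm(plan=[[10,[0,0,0.01],[0,0,0]],[10,[0,0,0.02],[0,0,0]],[10,[0,0,0.02],[0,0,0]],[10,[0,0,0.02],[0,0,0]]])

```text
clock: 25.68
position: [523.5, 177.3, 84.7]
ee_rot: [0.986, -0.165, 0.0, -0.0]
contact_force: [-0.4, -0.0, -3.1]
gripper_width: 18.2
grasp_force: 60.6
```

Call:
jog_arm(plan=[[10,[0,0,0.005],[0,0,0]],[10,[0,0,0.01],[0,0,0]],[10,[0,0,0.01],[0,0,0]],[10,[0,0,0.01],[0,0,0]]])

```text
clock: 26.18
position: [523.4, 177.2, 83.6]
ee_rot: [0.986, -0.165, -0.0, 0.0]
contact_force: [0.5, -0.0, -1.5]
gripper_width: 18.2
grasp_force: 60.7
```

Call:
jog_arm(plan=[[10,[0,0,0.004],[0,0,0]],[10,[0,0,0.004],[0,0,0]]])

```text
clock: 26.42
position: [523.5, 177.3, 83.6]
ee_rot: [0.986, -0.165, 0.0, -0.0]
contact_force: [-0.4, -1.2, 0.3]
gripper_width: 18.2
grasp_force: 61.0
```

Call:
jog_arm(plan=[[20,[0,0,0],[0,0,0]],[26,[0,0,0],[0,0,0]],[40,[0,0,0],[0,0,0]],[50,[0,0,0],[0,0,0]],[50,[0,0,0],[0,0,0]]])

```text
clock: 27.05
position: [523.5, 177.3, 83.3]
ee_rot: [0.986, -0.165, 0.0, -0.0]
contact_force: [-0.0, 0.1, 0.2]
gripper_width: 50.2
grasp_force: 0.0
```

Call:
jog_arm(plan=[[50,[0,0,-0.15],[0,0,0]],[50,[0,0,-0.4],[0,0,0]],[50,[0,0,-0.7],[0,0,0]],[50,[0,0,-1],[0,0,0]],[50,[0,0,-1],[0,0,0]]])

```text
clock: 27.68
position: [525.1, 178.2, 187.2]
ee_rot: [0.986, -0.165, 0.003, -0.002]
contact_force: [-1.0, 0.5, -0.6]
gripper_width: 50.0
grasp_force: 0.0
```

Call:
jog_arm(plan=[[50,[-0.5,-0.5,-0.5],[0,0,0]],[50,[-0.5,-0.9,-0.5],[0,0,0]],[50,[-0.5,-0.9,-0.5],[0,0,0]],[50,[-0.5,-0.9,-0.5],[0,0,0]],[50,[-0.5,-0.9,-0.5],[0,0,0]]])

```text
clock: 28.3
position: [505.1, 277.5, 232.6]
ee_rot: [0.986, -0.166, -0.001, 0.001]
contact_force: [-0.4, 0.7, -0.3]
gripper_width: 50.1
grasp_force: 0.0
```

```bash
python3 - <<'E'
from h import *
d=shot('side'); e=shot('top')
cv2.imwrite('pics/c7.png',np.hstack([cv2.resize(d['img'][120:300,220:400,::-1],(400,400)),cv2.resize(e['img'][110:270,210:430,::-1],(400,400))]))
C=cloud(d);q=C[215:270,310:350].reshape(-1,3); q=q[(q[:,2]>64)&(q[:,0]>500)&(q[:,0]<550)]
for z in (72,90,110,120,135,140):
    k=q[abs(q[:,2]-z)<4]
    if len(k): print(z,len(k),k.min(0).round(1),k.max(0).round(1))
print(q[:,2].max())
E
```

```text
72 168 [500.7 101.1  68. ] [550.  210.3  75.8]
90 18 [515.1 178.7  86.3] [535.  188.5  93.9]
110 17 [518.2 180.4 106.6] [535.1 189.6 113.9]
120 20 [518.5 177.7 116.2] [535.2 189.3 124. ]
135 9 [528.1 174.9 131.6] [530.6 184.7 138.2]
140 7 [527.8 174.  136.7] [530.5 184.7 140.6]
339.8254399688278
```

View pics/c7.png

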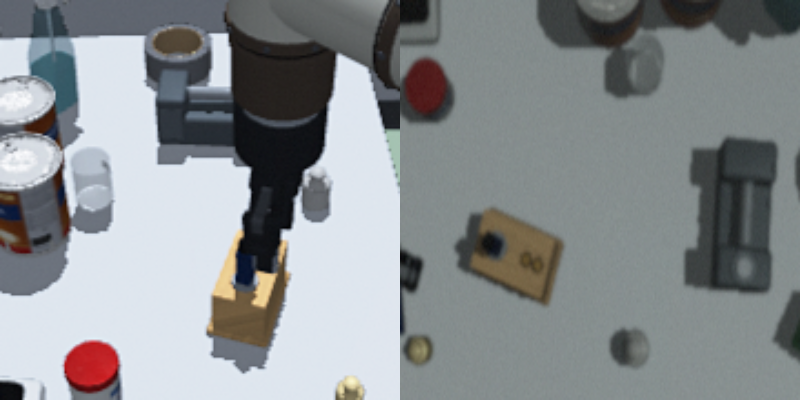

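The punch stands upright in the stand with its flange down (side crop (247,275)), and the weights and beaker stand where they were. The arm is clear of everything.

Call:
jog_arm(plan=[[50,[0,0,0],[0,0,0]],[50,[0,0,0],[0,0,0]],[50,[0,0,0],[0,0,0]],[50,[0,0,0],[0,0,0]]])

```text
clock: 28.9
position: [505.5, 278.6, 233.2]
ee_rot: [0.986, -0.165, -0.0, 0.0]
contact_force: [0.1, 0.5, -0.7]
gripper_width: 50.1
grasp_force: 0.0
```

```bash
python3 -c "
from bench import job_done
print(job_done())"
```

```text
the job is handed in; nothing more can be done
None
```

I pressed the plug home (its face measured about 1 mm above the boss) at roughly 14 N held for about 3 s, never near 20 N, then stood the punch back in its hole with the flange down, let go and drew clear at 29 s; the job is handed in, no verdict was shown, and the weights and beaker look unmoved.

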